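Set the fume extractor to speed six and start it

TASK

Set the bench fume extractor to speed six and start it. With a fingertip against one side of the bar handle (do not pinch it), push the big selector on the console round clockwise, click by click, until it rests in position six, the big dot on its scale being position one; then press the round button all the way down and let it come back up. Do not press the round button before the speed is set, do not shove or lift the console, and leave the square button, the small round knob and the other things on the bench alone.

Things in the scene. Friction and masses are not known exactly. Their poses are not given: they have to be found in the camera images.
- console: loose grey control console on rubber feet, 170 (its x) x 260 (its y) x 60 mm high, 2.5 to 3.3 kg, lying flat; origin at the centre of its underside, z up. Its flat top panel at 60 mm carries the selector, the small round knob and a spool
- selector_axis (a point): the selector's axis of rotation at the level of the console's top panel; in the console's frame at x 0, y +42 mm, z 60 mm; its axes are the console's. Eight black marks stand on a circle of 73 mm radius around it, 30 degrees apart: the big dot (position 1) in the direction 105 degrees counter-clockwise (seen from above) from the console's +x, then seven short lines clockwise, position 8 at -105 degrees; position 6 is at -45 degrees
- selector (a joint): angle of the selector, rad: 0 at position 1 (stop, big dot), growing clockwise seen from above, 0.5236 per click, position 6 = 2.618, position 8 = 3.665 (stop). It starts at rest in position 1, 2 or 3. A detent holds it in each position: turning it out takes up to 0.11 N m (some 2.5 N at 48 mm from the axis, most a quarter of the way to the next), left short of half way it swings back, and once past half way it moves by itself into the next position within about 0.3 s
- handle_tip (a point): middle of the outer end of the selector's bar handle, 67 mm from the axis, 25 mm above the panel. The black handle is a straight upright bar, 14 mm wide, from 22 mm behind the axis to 67 mm in front of it (pointing end, white line on top); its sides run from 11 to 36 mm above the panel, its 8 mm wide ridge tops at 40 mm. Around the axis lies a round hub of 28 mm radius, 11 mm high; outside it the panel under the handle is free. Site x axis: from the axis out along the handle
- cheek_ccw: side face plate of the handle that a finger pushes to turn it clockwise (the handle's left side seen from the axis outwards), 84 x 3 x 24 mm; origin on the selector's axis at panel level, x along the handle
- cheek_cw: the same on the handle's other side; pressing both sides at once (over 1 N each) counts as pinching
- trim (a joint): angle of the small round knob on the console (36 mm across, 18 mm high, in the console's frame at x +30, y -88 mm), rad, 0 at the start; leave alone
- start_station: fixed grey block 90 x 90 x 50 mm with the round button on top; origin at the centre of its underside; it stands to the left or the right of the console
- start (a joint): travel of the round button, m: 0 up, 0.006 all the way down; springs back; about 5 N when fully down
- start_top (a point): centre of the top face of the round button (36 mm across), it moves with the button, pressed straight down; at rest 72 mm above the bench and 10 mm above its round housing (52 mm across)
- light_station: like the other block, but with a square button 36 x 36 mm on top, on the opposite side; leave alone
- light (a joint): travel of the square button, m: 0 up, 0.006 down; leave alone
- spool: loose small grey spool, 34 mm across, 28 mm high, standing on the console near the small round knob; bystander
- screwdriver: loose screwdriver lying between robot and console; bystander
- jar: loose clear jar with steel cap, 56 mm across, 75 mm high; bystander
- relay: loose grey relay block 50 x 36 mm, 65 mm high; bystander
- profile: loose steel mounting rail 340 x 35 x 14 mm lying behind the console; bystander
- wrench: loose wrench lying between robot and console; bystander
- mug: loose white mug, 76 mm across, 90 mm high; bystander
Things that resemble listed ones, but are neither listed nor needed, are in the scene too. What is shaped like the start_station but green is not meant.

How it is judged:
By the outcome, as a careful person would: the job done as asked, in the order asked, and still so for the second after the job is handed in, with the robot touching nothing.
It also fails if it takes over 48 s, if anything falls off the work surface, if the arm or the gripper's body presses on something with over 40 N, if the wrist force passes 120 N, or if a joint passes its speed limit or range.

ROBOT

A 6-joint arm with a two-finger parallel gripper is mounted at the origin on the work surface. World frame = base frame: x ahead of the robot, y to its left, z up, the work surface at z = 0. Lengths are in m, angles in rad, forces in N, time in s.
With the tool pointing down it reaches from about 0.375 to 0.975 m from the base axis. Payload 3.8 kg.
Tool frame: the origin (TCP) lies on the centre line of the jaws, within the pads' length; the fingertips stand 14 mm ahead of it and the grasp point (between the pads) lies 5 mm behind it; z points along the fingers, y is the line along which they close (so a half turn about z gives the same grasp; the last joint's range is limited). The gripper opens to 85 mm and grips with 20 to 120 N. Pads are 22 mm wide; open, the fingers measure 114 mm over their backs; the gripper's body (76 mm by 85 mm) begins 54 mm behind the grasp point. The pads swing forward as they close: fully open they stand 13 mm farther back than shut.
Start: joints at [-1.245, 0.264, 1.604, -0, 1.274, -0.037], TCP at [0.24, -0.631, 0.245] pointing down, gripper open.
Joint ranges: [-2.63, 2.63], [-0.94, 2.18], [0.31, 2.57], [-1.31, 4.45], [0, 2.66], [-2.55, 2.55]. Speed limits (rad/s): [2.57, 2.57, 3.14, 3.14, 3.14, 3.14].

INTERFACE

Orientations are given as a rotation vector (axis times angle).
In Python, from workcell import bot, eyes, spot_in gives the robot as it stands.
- The arm moves only by the tool carry_out, never from a script. Its argument "series" is text: rows parted by semicolons, each of 4 numbers parted by spaces: the shift along the world's x, y, z in m, then the turn about the world's z in degrees. In form: tx ty tz roll; .... A call has 1 to 20 rows; each row shifts and turns the commanded pose from where the row before left it; what a row does not reach is not made up. A row lasts 1/8 s, in which the tool goes at most 62.5 mm and 10.7 degrees, less where a joint would pass 70% of its speed; a pose out of reach is approached as far as the arm can. A call is refused whole if a number of a shift passes 0.0625 or a number of a turn 10.7, either way. A call with a gripper value outside its range is refused whole. "jaw" is the gripper command: -1 is shut, 1 is fully open, values between are in proportion, set as the call begins (left out, the last holds). The fingers move at their own pace and stop on an object; "grip_force" is the grip in N (left out, the last holds). Time passes only in rows, so rows that do not move let the fingers close. It gives the time, the measured TCP pose, the force, the opening and the grip force at its end, in the units of the state.
- bot.read_state(): the state, without advancing time (a new reading comes with each control period).
- eyes.read_camera(name): name is "side" or "top" or "wrist"; returns (picture, depth): 384x512x3 uint8, blue, green, red; 384x512 float32, m along the optical axis (not along the pixel's ray), 0 where there is no reading.
- eyes.get_calibration(name): a dict with "K" (3x3 intrinsics, pixels), "position" and "rotation" of the camera in the world; the wrist camera has in their place "T_tool_cam" (4x4, takes a point from camera to tool coordinates, whose origin is the TCP and whose axes are the flange's). Camera axes: x right, y down, z forward; pixel columns grow to the right and rows downward; lengths in m; the calibration is good to about 2 mm. A picture is of the moment at which its call begins: read the wrist's pose just before it. get_calibration takes no time and is no camera call.
- bot.finish_job(): hands the job in; it is judged then, once.
Trained networks look in the newest picture that a camera, given by its name, has taken for a name from the list of things; names that differ only in an ending like _2 or _b are one class to them, and where a whole thing is asked for, a point or a joint stands for the part that bears it (a point fixed in the world has none). Each returns a list of dicts, best first, with "score" (0 to 1); they miss things now and then, are a little off and sometimes report something else, mostly with a low value. They report only what shows in the picture. A call takes as long as a camera call. They do not tell look-alikes from the thing itself.
- spot_in(camera, target): "rect" ([centre column, centre row, width, height] in pixels, round what is visible of it).
The state is a dict: "time": time; "q": joint angles; "joint_vel": joint speeds; "joint_torque": joint torques, N m; "tool_pos": TCP position; "tcp_rot": TCP orientation; "wrist_force": force on the tool from outside, world axes, zero at the start; "torque": the same for the moment, N m; "width": opening from 0.0 (shut) to 1.0 (fully open); "grip_force": force on a finger pad.
Only numpy, scipy, OpenCV 4.12 (cv2) and the standard library are available. Lean on these libraries where they do the work, as an engineer would, in place of code of your own. Each camera call takes 0.05 s, during which the arm holds its last target. There are 200 camera calls.

## Working session

There is one attempt and no reset: what is moved stays moved. The work goes in short steps, Python scripts to look and compute and a tool call to move; the robot and the scene stay as the last step left them, time stands still between calls to the robot, and variables do not carry over. Pictures are saved under pics/ and viewed, at most 10 in all, crops included, and the job is handed in when it is done.

Besides the shell and the picture viewer there is one more tool, called in YAML: its name, and indented under it one key for each argument. carry_out: Moves the arm, as the interface text tells. Its arguments: {"type":"object","properties":{"series":{"type":"string"},"jaw":{"type":"number"},"grip_force":{"type":"number"}},"required":["series"]}

```bash
mkdir -p pics; ls; cat > h.py <<'E'
import numpy as np, cv2
from workcell import bot, eyes, spot_in
from scipy.spatial.transform import Rotation as R
def shot(n):
    s=bot.read_state(); im,d=eyes.read_camera(n); c=eyes.get_calibration(n)
    if n=="wrist":
        T=np.eye(4);T[:3,:3]=R.from_rotvec(s["tcp_rot"]).as_matrix();T[:3,3]=s["tool_pos"]
        T=T@np.array(c["T_tool_cam"])
    else:
        T=np.eye(4);r=np.array(c["rotation"]);T[:3,:3]=r if r.shape==(3,3) else R.from_rotvec(r).as_matrix();T[:3,3]=c["position"]
    return im,d,np.array(c["K"]),T
def world(u,v,d,K,T):
    z=d[int(v),int(u)] if getattr(d,'ndim',0) else d
    return (T@np.append(np.linalg.inv(K)@[u,v,1]*z,1))[:3]
def onplane(u,v,h,K,T):
    r=T[:3,:3]@np.linalg.inv(K)@[u,v,1]; return T[:3,3]+r*(h-T[2,3])/r[2]
def proj(p,K,T):
    q=K@(T[:3,:3].T@(np.array(p)-T[:3,3])); return q[:2]/q[2]
E
python3 - <<'E'
from h import *
print(bot.read_state())
im,d,K,T=shot("top"); cv2.imwrite("pics/top.png",cv2.resize(im,(768,576)))
print(K,T)
for t in ["console","selector","handle_tip","start_station","start_top","light_station","trim","spool"]:
    for r in spot_in("top",t)[:3]:
        u,v=r["rect"][:2]; print(t,round(r["score"],2),np.round(r["rect"]),np.round(world(u,v,d,K,T),3))
E
```

```text
pics
{'time': 0.0, 'q': array([-1.24489863e+00,  2.64739073e-01,  1.60535317e+00,  4.94149538e-06,
        1.27367104e+00, -3.68854694e-02]), 'joint_vel': array([ 1.50294389e-05, -7.96747712e-04, -7.05035632e-04,  3.87993432e-05,
       -1.33467108e-04,  3.70650082e-04]), 'joint_torque': array([-8.51816844e-05, -5.15118599e+01, -3.67314684e+01, -2.92729128e-04,
        1.27630393e-02, -1.47911123e-05]), 'tool_pos': array([ 0.23933366, -0.63041868,  0.24398271]), 'tcp_rot': array([-3.08793739e+00, -5.66348737e-01,  4.83324642e-04]), 'wrist_force': array([-0.2734939 ,  0.03261152,  0.17134701]), 'torque': array([ 0.02785075,  0.02404264, -0.01508996]), 'grip_force': 0.0, 'width': 1.001177346417782}
[[493.46713344   0.         257.5505743 ]
 [  0.         493.46713344 193.01783468]
 [  0.           0.           1.        ]] [[-1.41586549e-03 -9.94518526e-01  1.04550932e-01  4.33633718e-01]
 [-9.99998984e-01  1.39110552e-03 -3.09742215e-04  5.47616621e-02]
 [ 1.62602991e-04 -1.04551265e-01 -9.94519485e-01  1.47748875e+00]
 [ 0.00000000e+00  0.00000000e+00  0.00000000e+00  1.00000000e+00]]
console 0.56 [291. 219.  98.  73.] [ 0.509 -0.042  0.054]
selector 0.72 [323. 241.  18.  13.] [ 0.444 -0.129  0.089]
selector 0.69 [227. 273.  18.  66.] [0.352 0.143 0.021]
selector 0.66 [291. 218.  95.  78.] [ 0.51  -0.041  0.054]
handle_tip 0.56 [273. 215.  34.  22.] [0.516 0.011 0.099]
start_station 0.95 [198. 159.  40.  37.] [0.679 0.225 0.071]
start_station 0.84 [177. 209.  37.  38.] [0.535 0.285 0.07 ]
start_top 0.7 [196. 156.  12.  16.] [0.69  0.233 0.071]
start_top 0.5 [176. 211.  17.  16.] [0.53  0.287 0.068]
light_station 0.56 [390. 237.  42.  38.] [ 0.455 -0.323  0.065]
trim 0.41 [322. 213.  11.   9.] [ 0.525 -0.129  0.077]
spool 0.59 [321. 240.  14.  14.] [ 0.446 -0.122  0.088]
```

View pics/top.png

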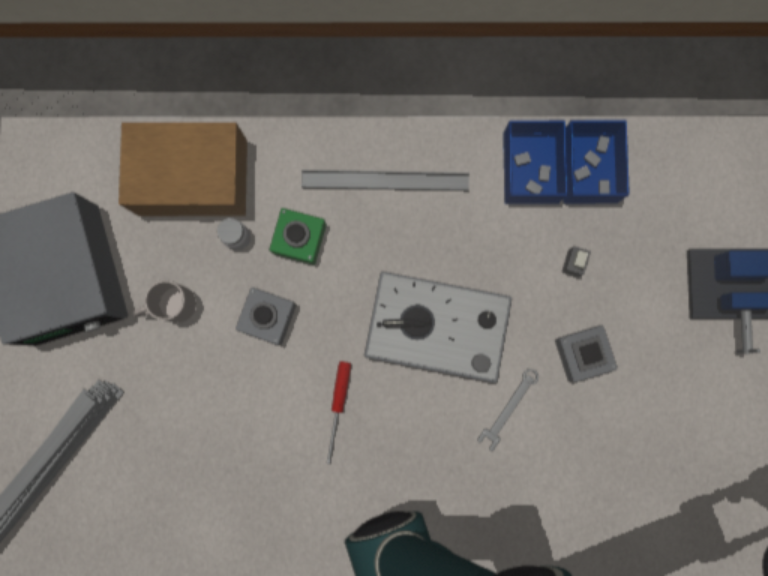

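The picture shows the console with the hub at (417,322) and the handle pointing left to (380,323). The handle hides the big dot and seven lines are visible, so the selector is in position 1. The grey round-button station is at (264,316). The green look-alike at (297,235) is to be ignored, and the square-button station is at (590,352).

carry_out:
  series: "0.0155 0.038 0.0065 10.2;0.0155 0.038 0.0065 10.2;0.0155 0.038 0.0065 10.2;0.0155 0.038 0.0065 10.2;0.0155 0.038 0.0065 10.2;0.0155 0.038 0.0065 10.2;0.0155 0.038 0.0065 10.2;0.0155 0.038 0.0065 10.2;0.0155 0.038 0.0065 10.2;0.0155 0.038 0.0065 10.2;0.0155 0.038 0.0065 10.2;0.0155 0.038 0.0065 10.2;0.0155 0.038 0.0065 10.2;0.0155 0.038 0.0065 10.2;0.0155 0.038 0.0065 10.2;0.0155 0.038 0.0065 10.2;0 0 0 0;0 0 0 0"
  jaw: -1

```text
time: 2.7
tool_pos: [0.4873, -0.0233, 0.3491]
tcp_rot: [0.108, -3.139, 0.001]
wrist_force: [-1.4, 0.2, 0.6]
width: 0.003
grip_force: 0.0
```

```bash
python3 - <<'E'
from h import *
s=bot.read_state();print(s["time"],s["q"],s["tool_pos"],s["tcp_rot"],s["width"])
im,d,K,T=shot("wrist"); np.savez("w1.npz",im=im,d=d,K=K,T=T); cv2.imwrite("pics/w1.png",cv2.resize(im,(768,576)))
print(np.round(T,3),K[0,0])
for t in ["console","selector","handle_tip","start_top"]:
    for r in spot_in("wrist",t)[:2]:
        u,v=r["rect"][:2]; print(t,round(r["score"],2),np.round(r["rect"]),np.round(world(u,v,d,K,T),3))
E
```

```text
2.7 [-9.83886278e-02 -1.44666414e-01  1.84692452e+00 -6.98989558e-04
  1.43969361e+00 -1.73790239e+00] [ 0.48726699 -0.0233082   0.34914441] [ 1.08048107e-01 -3.13928602e+00  1.00415013e-03] 0.002971807848228885
[[-0.067  0.955  0.289  0.414]
 [ 0.998  0.065  0.019 -0.028]
 [-0.001  0.29  -0.957  0.477]
 [ 0.     0.     0.     1.   ]] 284.22893170935805
console 0.77 [252. 171. 188. 148.] [ 0.505 -0.038  0.059]
selector 0.84 [290. 187.  65.  40.] [0.515 0.017 0.095]
handle_tip 0.29 [ 45. 127.  38.  30.] [ 0.459 -0.33   0.07 ]
start_top 0.74 [403. 293.  27.  21.] [0.691 0.225 0.071]
start_top 0.64 [ 58. 126.  98.  76.] [ 0.457 -0.317  0.062]
```

```bash
cat >> h.py <<'E'
def cloud(d,K,T):
    v,u=np.mgrid[0:d.shape[0],0:d.shape[1]]; z=d.ravel()
    P=(T[:3,:3]@(np.linalg.inv(K)@np.stack([u.ravel(),v.ravel(),np.ones(z.size)])*z)).T+T[:3,3]
    P[z<=0]=-9; return P
def console(P):
    m=(P[:,2]>.05)&(P[:,2]<.068)&(abs(P[:,0]-.5)<.15)&(abs(P[:,1]+.04)<.19)
    Q=P[m]
    return cv2.minAreaRect((Q[:,:2]*1000).astype(np.float32)),np.median(Q[:,2]),m
E
python3 - <<'E'
from h import *
f=np.load("w1.npz"); im,d,K,T=[f[k] for k in("im","d","K","T")]
im2,d2,K2,T2=shot("top")
for d_,K_,T_ in((d,K,T),(d2,K2,T2)):
    P=cloud(d_,K_,T_); r,h,m=console(P); print(r,h)
    b=cv2.boxPoints(r)/1000; e=[b[1]-b[0],b[2]-b[1]]; L=max(e,key=np.linalg.norm); L=L/np.linalg.norm(L); L*=np.sign(L[1])
    ax=np.array(r[0])/1000+.042*L; print("axis",ax,"yaw",np.degrees(np.arctan2(-L[0],L[1])))
    q=P[(P[:,2]>.09)&(P[:,2]<.108)&(np.hypot(*(P[:,:2]-ax).T)<.075)]
    c=q[:,:2].mean(0); w,V=np.linalg.eigh(np.cov((q[:,:2]-c).T)); a=V[:,1]*np.sign(V[:,1]@(c-ax))
    print("handle",len(q),c,np.degrees(np.arctan2(a[1],a[0])), "off",np.cross(a,ax-c), "ends",(q[:,:2]-ax)@a@[] if 0 else (((q[:,:2]-ax)@a).min(),((q[:,:2]-ax)@a).max()),q[:,2].max())
for c in [(.454,.011,.06)]: print(proj(c,K,T))
P=cloud(d2,K2,T2); q=P[(np.hypot(P[:,0]-.532,P[:,1]-.287)<.07)&(P[:,2]>.045)]
for a,b in((.045,.056),(.058,.066),(.068,.08)):
    s=q[(q[:,2]>a)&(q[:,2]<b)]; print(len(s),s.mean(0) if len(s) else 0, cv2.minEnclosingCircle((s[:,:2]*1000).astype(np.float32)) if len(s) else 0)
E
```

```text
((512.2277221679688, -45.77467346191406), (260.183349609375, 169.32794189453125), 78.80204010009766) 0.059545290186375915
axis [ 0.52038411 -0.00457427] yaw -11.197971
handle 669 [0.51807661 0.01764111] 93.77399925304992 off -0.0008402478694008295 ends (np.float64(-0.020752731572643256), np.float64(0.06669160888622176)) 0.102119725252451
((512.3098754882812, -38.656951904296875), (247.46177673339844, 169.2881317138672), 78.83588409423828) 0.0585509403136627
axis [0.52044192 0.00254826] yaw -11.164119
handle 44 [0.51602345 0.04998622] 101.07463930718937 off 0.004776059771123968 ends (np.float64(0.035488254669441104), np.float64(0.05964630616253712)) 0.10627234876139413
[287.2196387 139.3893744]
608 [0.53241661 0.29000366 0.04949413] ((532.98828125, 291.09375), 59.871185302734375)
106 [0.53309525 0.28933316 0.06153315] ((533.2571411132812, 291.222900390625), 25.666900634765625)
107 [0.53275611 0.29088065 0.07133357] ((531.583740234375, 287.72216796875), 19.973770141601562)<stdin>:10: DeprecationWarning: Arrays of 2-dimensional vectors are deprecated. Use arrays of 3-dimensional vectors instead. (deprecated in NumPy 2.0)
```

View pics/w1.png

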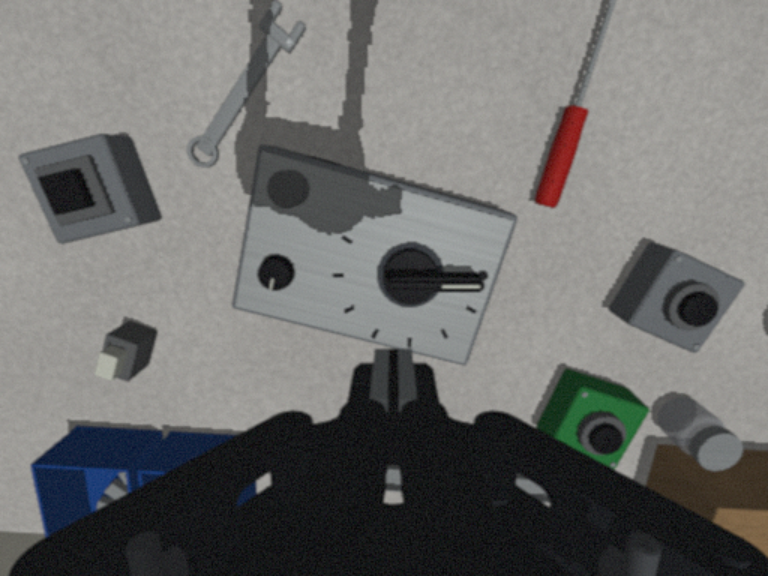

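The wrist picture shows the handle's white line pointing right from hub (410,275) to (483,287), which is the console's +y side, so position 1 is confirmed. The closed fingertips are at (393,350), and the round button of the grey station is at (697,308).

carry_out:
  series: "0 0.016 -0.04 0;-0.001 0.016 -0.04 0;-0.001 0.016 -0.04 0;-0.001 0.016 -0.04 0;0 0 -0.04 0;0 0 -0.035 0;0 0 0 0"

```text
time: 3.88
tool_pos: [0.4815, 0.0404, 0.1113]
tcp_rot: [0.108, -3.133, 0.0]
wrist_force: [0.4, -0.0, 0.5]
width: 0.004
grip_force: 0.0
```

```bash
python3 - <<'E'
from h import *
f=np.load("w1.npz"); im,d,K,T=[f[k] for k in("im","d","K","T")]
P=cloud(d,K,T)
q=P[(np.hypot(P[:,0]-.487,P[:,1]+.023)<.03)&(P[:,2]>.2)]; print("lowest finger",np.sort(q[:,2])[:5], 'TCP .349')
im,d,K,T=shot("side"); P=cloud(d,K,T)
s=bot.read_state(); p=s["tool_pos"]; print(p,s["wrist_force"],s["tcp_rot"])
q=P[(np.hypot(P[:,0]-p[0],P[:,1]-p[1])<.03)&(P[:,2]>.075)]; print("side lowest",len(q),np.sort(q[:,2])[:8],q.min(0),q.max(0))
cv2.imwrite("pics/s1.png",cv2.resize(im,(768,576)))
E
```

```text
lowest finger [0.33902711 0.3390922  0.33920834 0.3392472  0.33935724] TCP .349
[0.48348543 0.04052729 0.11346765] [ 0.22727343  0.2026872  -0.29024492] [ 1.07930442e-01 -3.13669586e+00  6.05627327e-05]
side lowest 561 [0.07524169 0.07618546 0.07750996 0.07804404 0.07850161 0.0801915
 0.08057954 0.08067873] [0.45466833 0.01146412 0.07524169] [0.51311907 0.07041487 0.48630108]
```

```bash
cat > arc.py <<'E'
import numpy as np,sys
ax=np.array([.5204,-.0046]); h=93.8
def p(t):
    a=np.radians(h-t); return ax+.048*np.array([np.cos(a),np.sin(a)])-.018*np.array([np.sin(a),-np.cos(a)])
if __name__=="__main__":
    print(p(0)); c=p(0).copy()
    for t in range(5,151,5):
        d=np.round(p(t)-c,4); c=c+d; print(t,f"{d[0]} {d[1]} 0 -5;",np.round(c,4))
E
python3 arc.py
```

```text
[0.49925843 0.04210154]
5 0.0042 0.0017 0 -5; [0.5035 0.0438]
10 0.0042 0.0013 0 -5; [0.5077 0.0451]
15 0.0044 0.0009 0 -5; [0.5121 0.046 ]
20 0.0044 0.0005 0 -5; [0.5165 0.0465]
25 0.0045 0.0002 0 -5; [0.521  0.0467]
30 0.0045 -0.0003 0 -5; [0.5255 0.0464]
35 0.0044 -0.0006 0 -5; [0.5299 0.0458]
40 0.0044 -0.001 0 -5; [0.5343 0.0448]
45 0.0042 -0.0014 0 -5; [0.5385 0.0434]
50 0.0041 -0.0018 0 -5; [0.5426 0.0416]
55 0.004 -0.0021 0 -5; [0.5466 0.0395]
60 0.0037 -0.0024 0 -5; [0.5503 0.0371]
65 0.0035 -0.0028 0 -5; [0.5538 0.0343]
70 0.0033 -0.0031 0 -5; [0.5571 0.0312]
75 0.003 -0.0033 0 -5; [0.5601 0.0279]
80 0.0027 -0.0036 0 -5; [0.5628 0.0243]
85 0.0023 -0.0038 0 -5; [0.5651 0.0205]
90 0.002 -0.004 0 -5; [0.5671 0.0165]
95 0.0017 -0.0041 0 -5; [0.5688 0.0124]
100 0.0013 -0.0043 0 -5; [0.5701 0.0081]
105 0.0009 -0.0044 0 -5; [0.571  0.0037]
110 0.0006 -0.0044 0 -5; [ 0.5716 -0.0007]
115 0.0001 -0.0045 0 -5; [ 0.5717 -0.0052]
120 -0.0002 -0.0044 0 -5; [ 0.5715 -0.0096]
125 -0.0007 -0.0045 0 -5; [ 0.5708 -0.0141]
130 -0.001 -0.0043 0 -5; [ 0.5698 -0.0184]
135 -0.0014 -0.0043 0 -5; [ 0.5684 -0.0227]
140 -0.0017 -0.0041 0 -5; [ 0.5667 -0.0268]
145 -0.0022 -0.0039 0 -5; [ 0.5645 -0.0307]
150 -0.0024 -0.0038 0 -5; [ 0.5621 -0.0345]
```

carry_out:
  series: "0 0 -0.02 0;0.008 0.001 -0.001 0;0 0 0 0"

```text
time: 4.3
tool_pos: [0.4947, 0.0419, 0.0952]
tcp_rot: [-0.109, 3.136, -0.0]
wrist_force: [-1.0, -0.2, -0.2]
width: -0.0
grip_force: 0.0
```

carry_out:
  series: "0.005 -0.0005 0 0;0.002 0 0 0;0.0042 0.0017 0 -5;0.0042 0.0013 0 -5;0.0044 0.0009 0 -5;0.0044 0.0005 0 -5;0 0 0 0;0 0 0 0;0 0 0 0"

```text
time: 5.42
tool_pos: [0.5166, 0.0458, 0.0933]
tcp_rot: [-0.436, -3.111, 0.0]
wrist_force: [-0.1, 0.5, 0.6]
width: 0.002
grip_force: 0.0
```

```bash
cat > look.py <<'E'
from h import *
s=bot.read_state(); print(s["time"],s["tool_pos"],s["wrist_force"])
for n in("wrist","side"):
    im,d,K,T=shot(n); P=cloud(d,K,T); ax=np.array([.5204,-.0046]); p=s["tool_pos"]
    q=P[(P[:,2]>.092)&(P[:,2]<.106)&(np.hypot(*(P[:,:2]-ax).T)<.072)&(np.hypot(*(P[:,:2]-p[:2]).T)>.02)]
    if n=="wrist": cv2.imwrite(f"pics/l{s['time']:.1f}.png",cv2.resize(im,(768,576)))
    if len(q)>20:
        c=np.median(q[:,:2],0); w,V=np.linalg.eigh(np.cov((q[:,:2]-c).T)); a=V[:,1]*np.sign(V[:,1]@(c-ax))
        print(n,"handle",len(q),c-ax,np.degrees(np.arctan2(a[1],a[0])),"extent",np.ptp((q[:,:2]-ax)@a))
    if n=="side":
        r,h,m=console(P);print("console",r,h)
E
python3 look.py; ls pics
```

```text
5.425 [0.51655403 0.04584079 0.09327476] [-0.07775868  0.54405382  0.55703011]
wrist handle 854 [-0.00837419 -0.0090051 ] -118.95011494356162 extent 0.07216989103590303
side handle 63 [0.01609181 0.04289088] 62.4946327743022 extent 0.09193784603920208
console ((509.9024963378906, -42.22117614746094), (258.69964599609375, 168.69757080078125), 78.18128967285156) 0.05926875303971957
l5.4.png
s1.png
top.png
w1.png
```

The first click is in: the handle is now at 62°, and position 2 is at about 64°.

carry_out:
  series: "0.0045 0.0002 0 -5;0.0045 -0.0003 0 -5;0.0044 -0.0006 0 -5;0.0044 -0.001 0 -5;0.0042 -0.0014 0 -5;0.0041 -0.0018 0 -5;0 0 0 0;0 0 0 0;0 0 0 0"

```text
time: 6.65
tool_pos: [0.5426, 0.041, 0.0932]
tcp_rot: [-1.226, -2.892, 0.0]
wrist_force: [-0.7, 0.2, -1.0]
width: 0.004
grip_force: 0.0
```

```bash
python3 look.py
```

```text
6.65 [0.54263366 0.04098514 0.09324048] [-0.65088179  0.16537765 -0.96289644]
wrist handle 894 [-0.01175619 -0.00273757] -148.68843863572147 extent 0.07256855643598455
side handle 80 [0.00212694 0.00377037] 35.52149823473004 extent 0.08726449644494841
console ((510.9811706542969, -43.094940185546875), (261.4822998046875, 171.3495330810547), 79.51960754394531) 0.059286145980758986
```

carry_out:
  series: "0.004 -0.0021 0 -5;0.0037 -0.0024 0 -5;0.0035 -0.0028 0 -5;0.0033 -0.0031 0 -5;0.003 -0.0033 0 -5;0.0027 -0.0036 0 -5;0 0 0 0;0 0 0 0;0 0 0 0"

```text
time: 7.88
tool_pos: [0.5629, 0.0238, 0.0932]
tcp_rot: [-1.933, -2.476, 0.0]
wrist_force: [0.2, 0.1, -0.5]
width: -0.001
grip_force: 0.0
```

carry_out:
  series: "0.0023 -0.0038 0 -5;0.002 -0.004 0 -5;0.0017 -0.0041 0 -5;0.0013 -0.0043 0 -5;0.0009 -0.0044 0 -5;0.0006 -0.0044 0 -5;0 0 0 0;0 0 0 0;0 0 0 0"

```text
time: 9.0
tool_pos: [0.5718, -0.0012, 0.0933]
tcp_rot: [-2.508, -1.892, 0.0]
wrist_force: [0.8, -0.1, -0.5]
width: 0.001
grip_force: 0.0
```

```bash
python3 look.py
```

```text
9.0 [ 0.57179724 -0.00119878  0.09326751] [ 0.77643404 -0.0588378  -0.49964869]
wrist handle 975 [-0.00874567  0.00881373] 151.6268386681377 extent 0.07406783036272599
side handle 84 [ 0.0110555 -0.001769 ] -25.453530267358857 extent 0.07327095613665849
console ((509.88385009765625, -42.12017822265625), (261.09893798828125, 169.04054260253906), 79.0065689086914) 0.05936062217125615
```

carry_out:
  series: "0.0001 -0.0045 0 -5;-0.0002 -0.0044 0 -5;-0.0007 -0.0045 0 -5;-0.001 -0.0043 0 -5;-0.0014 -0.0043 0 -5;-0.0017 -0.0041 0 -5;0 0 0 0;0 0 0 0;0 0 0 0;0 0 0 0"

```text
time: 10.35
tool_pos: [0.567, -0.0273, 0.0933]
tcp_rot: [-2.913, -1.177, -0.0]
wrist_force: [0.1, -0.1, -0.2]
width: -0.003
grip_force: 0.0
```

```bash
python3 look.py
```

```text
10.35 [ 0.56700234 -0.02733949  0.09327887] [ 0.05980559 -0.06261055 -0.17705767]
wrist handle 989 [-0.00270827  0.01212892] 121.33650507236187 extent 0.07507224544929644
side handle 89 [ 0.00917149 -0.01062152] -56.41857836853879 extent 0.09012417277427605
console ((510.77960205078125, -43.41212463378906), (261.8364562988281, 171.75083923339844), 78.92888641357422) 0.059326231106467064
```

carry_out:
  series: "0.004 0.003 0 0;0.004 0.003 0.005 0;0 0 0.03 0;0 0 0.03 0;-0.007 0.052 0 0;-0.007 0.052 0 0;-0.007 0.052 0 0;-0.007 0.052 0 0;-0.007 0.052 0 0;-0.007 0.051 0 0;0 0 0 0;0 0 0 0"

```text
time: 11.95
tool_pos: [0.5329, 0.2897, 0.1584]
tcp_rot: [2.912, 1.178, -0.0]
wrist_force: [-0.5, 0.0, 0.8]
width: 0.002
grip_force: 0.0
```

```bash
python3 - <<'E'
from h import *
s=bot.read_state(); print(s["time"],s["tool_pos"],s["wrist_force"],s["q"])
im,d,K,T=shot("top"); cv2.imwrite("pics/t2.png",cv2.resize(im[100:290,140:420],None,fx=2.8,fy=2.8))
w,d,K,T=shot("wrist"); P=cloud(d,K,T); cv2.imwrite("pics/w2.png",cv2.resize(w,(768,576)))
q=P[(np.hypot(P[:,0]-.533,P[:,1]-.29)<.07)]
for a,b in((.058,.066),(.068,.08)):
    m=q[(q[:,2]>a)&(q[:,2]<b)]; print(len(m),m.mean(0),cv2.minAreaRect((m[:,:2]*1000).astype(np.float32)))
for n in ["start_top"]:
    for r in spot_in("wrist",n)[:2]: print(n,r["score"],r["rect"],world(*r["rect"][:2],d,K,T))
E
```

```text
11.95 [0.53292954 0.28973959 0.15840319] [-0.48124501  0.04055039  0.78506977] [ 4.57153677e-01  2.03990352e-01  1.84357861e+00 -4.92191861e-04
  1.09414745e+00  1.25926012e+00]
1376 [0.53746767 0.29444248 0.06153787] ((534.2824096679688, 291.882568359375), (50.8011360168457, 50.97609329223633), 83.28501892089844)
1442 [0.535036   0.29218678 0.0714318 ] ((534.5127563476562, 291.8447265625), (34.16331481933594, 34.704833984375), 43.17470932006836)
start_top 0.72 [469.7, 106.9, 56.6, 52.6] [0.69085106 0.23331601 0.07268   ]
start_top 0.61 [260.3, 201.9, 44.6, 41.2] [0.53428288 0.2918227  0.07186095]
```

View pics/t2.png

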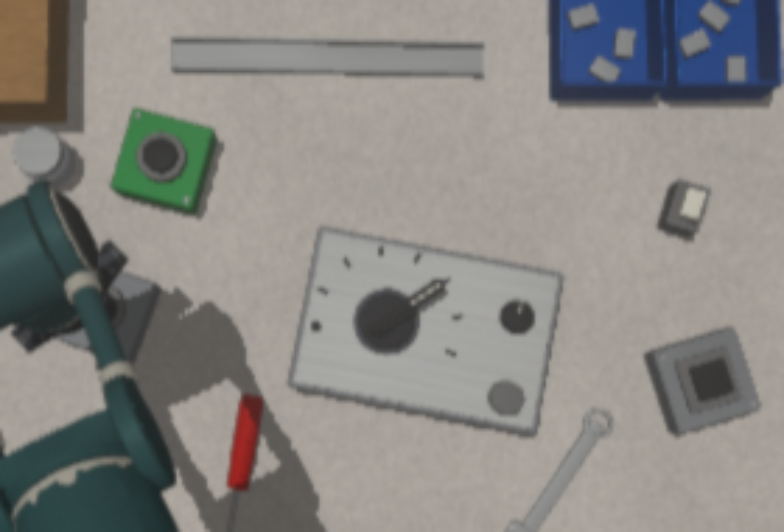

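View pics/w2.png

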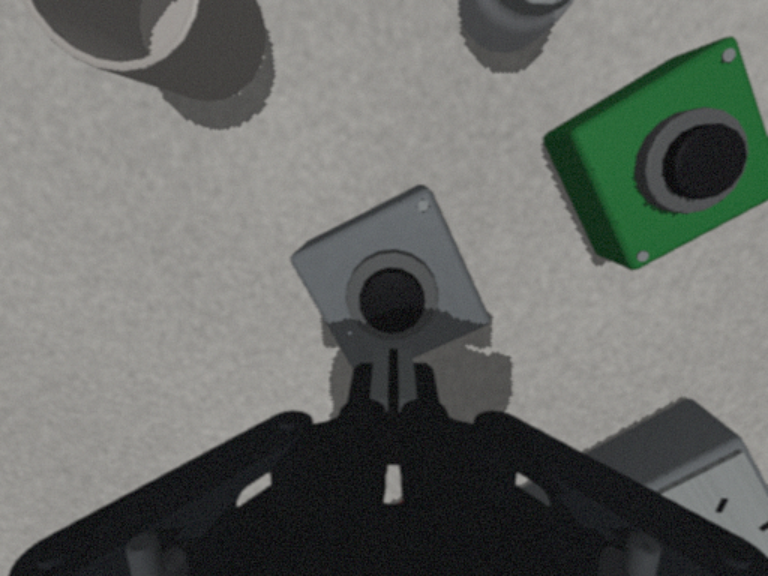

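The top picture shows the handle tip at (447,283) on the sixth mark. The dot at (316,326), marks 2–5 and marks 7–8 are all free, so position 6 is set. In the wrist picture the fingertips are over the round button at (392,300). Next I press it.

carry_out:
  series: "0.0015 0.002 -0.03 0;0 0 -0.03 0;0 0 -0.009 0;0 0 -0.003 0;0 0 -0.003 0;0 0 -0.002 0;0 0 0 0;0 0 0 0"

```text
time: 13.1
tool_pos: [0.5353, 0.2917, 0.0822]
tcp_rot: [2.913, 1.177, 0.003]
wrist_force: [0.3, -1.7, 3.0]
width: 0.004
grip_force: 1.8
```

carry_out:
  series: "0 0 -0.0015 0;0 0 -0.0015 0;0 0 0 0;0 0 0 0"

```text
time: 13.6
tool_pos: [0.5354, 0.2918, 0.08]
tcp_rot: [2.913, 1.177, 0.003]
wrist_force: [-0.2, -3.2, 11.3]
width: 0.004
grip_force: 5.4
```

carry_out:
  series: "0 0 -0.001 0;0 0 0 0;0 0 0 0"

```text
time: 13.98
tool_pos: [0.5354, 0.2918, 0.0799]
tcp_rot: [2.913, 1.177, 0.003]
wrist_force: [-2.6, -4.5, 15.7]
width: 0.002
grip_force: 7.8
```

carry_out:
  series: "0 0 0.004 0;0 0 0.01 0;0 0 0.03 0;0 0 0.05 0;0 0 0.05 0;0 0 0 0;0 0 0 0;0 0 0 0"

```text
time: 14.98
tool_pos: [0.5329, 0.2911, 0.2188]
tcp_rot: [2.913, 1.177, -0.007]
wrist_force: [0.3, -0.3, -0.7]
width: 0.004
grip_force: 0.0
```

```bash
python3 - <<'E'
from h import *
s=bot.read_state(); print(s["time"],s["tool_pos"],s["wrist_force"])
w,d,K,T=shot("wrist"); P=cloud(d,K,T)
q=P[(np.hypot(P[:,0]-.534,P[:,1]-.292)<.012)]; print("button z",np.median(q[:,2]))
im,d,K,T=shot("top"); cv2.imwrite("pics/t3.png",cv2.resize(im[100:290,140:420],None,fx=2.8,fy=2.8))
E
```

```text
14.975 [0.53293942 0.29106895 0.21877152] [ 0.27225272 -0.29444641 -0.68029246]
button z 0.25438071820877817
```

View pics/t3.png

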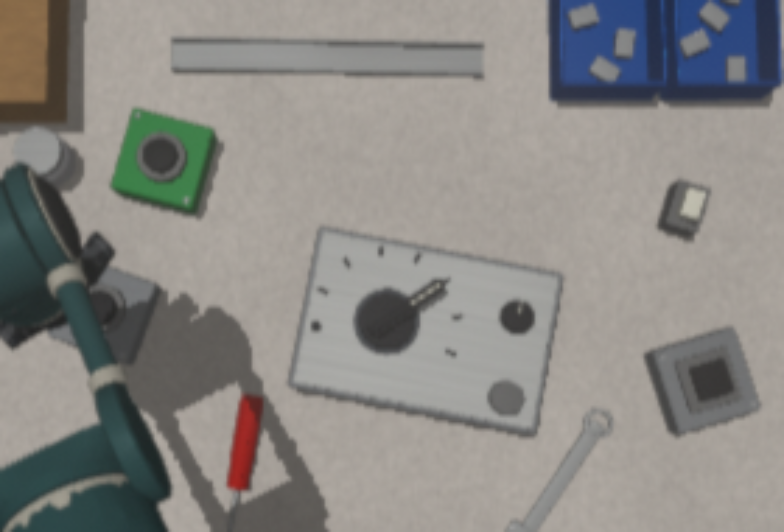

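The selector still rests on mark 6 at (447,283), nothing else has moved, and the arm is clear of everything. During the press the TCP stopped at 0.080 m while the force rose to 15.7 N, so the button was fully down.

```bash
python3 -c "
from h import *
w,d,K,T=shot('wrist');P=cloud(d,K,T);q=P[(np.hypot(P[:,0]-.534,P[:,1]-.292)<.015)&(P[:,2]<.1)];print(len(q),np.median(q[:,2]))
print(bot.finish_job())"
```

```text
680 0.07164022604834172
the job is handed in; nothing more can be done
None
```

The selector was pushed click by click from position 1 to position 6, then the round start button was pressed fully down and came back up; the job was handed in at about 15 s on the robot clock, with nothing else disturbed.

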